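# Fit the battery pack of a robot vacuum

## Task

Fit the battery pack that has a tongue into the bay of the opened robot vacuum on the sloping stand: draw the sliding latch back, slide the tongue in under the steel bridge, and press the pack down until it sits flush in the bay. Then slide the latch fully across so that it covers the pack's edge, let go, and leave the other things on the table where they are.

Things in the scene. Friction and masses are not known exactly. Their poses are not given: they have to be found in the camera images.
- chassis: Opened robot vacuum chassis, white disc 264 across, fixed on a stand sloping 28 deg. Tilted frame: z = slope normal, y = up the slope, x = level, along the battery bay towards the bridge. Origin: centre of the bay's floor, where the pack's origin ends. Bay: channel 60 wide (walls at y = +-30), 24 deep, end wall at x = +58, entry end at -x. Decks beside: to y +-88
- bridge (a point): middle of the underside of the steel bridge across the bay: chassis (34, 0, 29); it covers x = 18 to 50, is 84 long and 4 thick: 29 mm from floor to underside. Other fixed parts on the decks lie at y above 55 (up to 48 above the bay floor) and at x 74 to 102 behind the end wall (up to 36)
- sill (a point): top of the low sill at the bay's entry: chassis (-61, 0, 9); it is 9 high over the floor, from x = -64 to -58; beyond it, at -x, nothing is higher than the bay's floor
- latch (a joint): sliding latch on the deck's downhill side, at chassis x = -22: 0 = fully back, 0.022 m = fully across; moves along chassis +y, stays where left (about 2 N friction). Steel plate 24 wide (x), 26.5 to 30.5 above the bay floor, tip at y = -36 when back, -14 when across. Over 0.005 it blocks the bay
- latch_grip (a point): centre of the top of the latch's black grip fin: 10 thick (chassis x), 24 long (chassis y), standing 22 above the plate; this point is 52.5 above the bay floor
- pack: Battery pack to fit, grey, 110 long (x), 56 wide (y), about 0.26 kg, starts flat on the table. Body 65 long, 24 high, x = -55 to +10; in front a lower tongue 45 long, 50 wide, 13 high, to x = +55, brass contacts on top. On the body a grip rib 44 long (x = -44 to 0), 14 thick (y), 24 to 48 above the underside. Origin: centre of the 110 x 56 underside; x towards the tongue
- short_pack: short battery pack without a tongue, a plain grey block 84 x 56 x 24 with a grip rib 44 x 14 x 18 on top; does not fit; leave it. Origin at the centre of its underside
- adapter: grey power adapter brick 80 x 46 x 30; leave it. Origin at the centre of its underside
- meter: red multimeter lying flat, 150 x 78 x 46 high; leave it. Origin at the centre of its underside
- screw_tray: black divided screw tray 120 x 85 x 18 high; leave it. Origin at the centre of its underside
- screwdriver: screwdriver lying on the table, under 35 high; leave it. Lies along its x, handle to -x
- brush: hand brush lying on the table, under 50 high; leave it. Lies along its x, handle to -x
- bottle: brown glass bottle, 62 diameter, 220 tall, standing; leave it. Origin at the centre of its underside

How it is judged:
At the end, for the whole second after the job is handed in: The pack lies at rest in the bay: its origin within 6 mm along and 5 mm across of the bay floor's centre and less than 3 mm above the floor, level with the bay to 0.06 rad and in line to 0.1 rad, and the latch is at least 18 mm across (of 22) (x of pack in the frame of chassis between -0.006 and 0.006 m and y of pack in the frame of chassis between -0.005 and 0.005 m and z of pack in the frame of chassis between -0.004 and 0.003 m and angle between the z axis of pack and the z axis of chassis, either way round below 0.06 rad and angle between the x axis of pack and the x axis of chassis, either way round below 0.1 rad and value of joint latch above 0.018 m and linear speed of pack below 0.02 m/s); the robot touches nothing.
It fails at once if another thing on the table is shifted by more than 30 mm (distance of any of short_pack, adapter, meter, screw_tray, screwdriver, brush, bottle from where it was at the start of the episode above 0.03 m).
It also fails if it takes over 61 s, if anything falls off the work surface, if the arm or the gripper's body presses on something with over 40 N, if the wrist force passes 120 N, or if a joint passes its speed limit or range.

## Robot

A 6-joint arm with a two-finger parallel gripper is mounted at the origin on the work surface. World frame = base frame: x ahead of the robot, y to its left, z up, the work surface at z = 0. Lengths are in m, angles in rad, forces in N, time in s.
With the tool pointing down it reaches from about 0.225 to 0.725 m from the base axis. Payload 3.1 kg.
Tool frame: the origin (TCP) lies at the very end of the fingers, on their centre line; the grasp point (between the pads) lies 19 mm behind it (ctrl.hold_point_z is the distance from the TCP to the grasp point, in m); z points along the fingers, y is the line along which they close (so a half turn about z gives the same grasp; the last joint's range is limited). The gripper opens to 85 mm and grips with 20 to 120 N. Pads are 22 mm wide; open, the fingers measure 114 mm over their backs; the gripper's body (76 mm by 85 mm) begins 54 mm behind the grasp point. The pads swing forward as they close: fully open they stand 13 mm farther back than shut.
Start: joints at [1.19, 0.048, 0.099, 1.622, 0, 1.443], TCP at [0.131, 0.508, 0.231] pointing down, gripper open.
Joint ranges: [-2.91, 2.91], [-0.99, 1.94], [-1.21, 1.42], [-2.12, 2.29], [-1.49, 1.47], [-3.14, 3.14]. Speed limits (rad/s): [2.79, 2.79, 3.14, 3.14, 3.14, 3.14].

## Interface

Orientations are given as a unit quaternion [w, x, y, z].
In Python, from rig import readout, grab_frame, job, ctrl gives the robot as it stands. The module is installed in compiled form; this text tells all that it offers.
- The arm moves only by the tool send_rows, never from a script. Its argument "increments" is a list of rows, each an object with "slide": the shift along the tool's x, y, z normalised to -1 to 1, where 1 is 0.2 m, a list of three; "delta_rot": the turn, a rotation vector about the tool's x, y, z normalised to -1 to 1, where 1 is 180 degrees, a list of three; "fingers": the finger opening in mm, from 0 to 85.4. In form: [{"slide": [tx, ty, tz], "delta_rot": [wx, wy, wz], "fingers": fingers}, ...]. A call has exactly 10 rows; each row is the pose to reach, as a shift and turn from the pose commanded when the call began, along the tool's axes at that moment, turning the shorter way round; what a row does not reach only later rows make up. A row lasts 1/8 s, in which the tool goes at most 62.5 mm and 10.7 degrees, less where a joint would pass 70% of its speed; a pose out of reach is approached as far as the arm can. A call with a number of a shift or a turn outside -1 to 1 is refused whole. A call with a gripper value outside its range is refused whole. The fingers move at their own pace and stop on an object; the grip force is fixed at half the most. Time passes only in rows, so rows that repeat a pose let the fingers close, or fill a call up. It gives the time, the measured TCP pose, the force, the opening and the grip force at its end, in the units of the state.
- readout.state(): the state, without advancing time (a new reading comes with each control period).
- grab_frame(name): name is "side" or "top" or "wrist"; returns a dict with "pixels" (400x640x3 uint8, red, green, blue), "depth" (400x640 float32, m along the optical axis (not along the pixel's ray), 0 where there is no reading), "vertical_fov" (degrees; the focal length in pixels is half the picture's height over the tangent of half this angle, whatever the lens; pixels are square), "cx", "cy" (the principal point, pixels), "k1" (the pictures are not rectified: a ray, as slopes to the right and down, at radius r is drawn at 1 + k1 r^2 times it, then the intrinsics apply), "origin" and "attitude" of the camera in the world. Camera axes: x right, y down, z forward; pixel columns grow to the right and rows downward; lengths in m; the calibration is good to about 2 mm. A picture is of the moment at which its call begins.
- job.sign_off(): hands the job in; it is judged then, once.
The state is a dict: "t": time; "joint_pos": joint angles; "qvel": joint speeds; "joint_torque": joint torques, N m; "tool_pos": TCP position; "tool_rot": TCP orientation; "ft_force": force on the tool from outside, world axes, zero at the start; "moment": the same for the moment, N m; "grip_width": finger opening in m; "grip_force": force on a finger pad.
Only numpy, scipy, OpenCV 4.12 (cv2) and the standard library are available. Lean on these libraries where they do the work, as an engineer would, in place of code of your own. Each camera call takes 0.05 s, during which the arm holds its last target. There are 200 camera calls.

## Working session

There is one attempt and no reset: what is moved stays moved. The work goes in short steps, Python scripts to look and compute and a tool call to move; the robot and the scene stay as the last step left them, time stands still between calls to the robot, and variables do not carry over. Pictures are saved under pics/ and viewed, at most 10 in all, crops included, and the job is handed in when it is done.

Besides the shell and the picture viewer there is one more tool, called by a JSON object that holds its "op" and its "data". send_rows: Moves the arm, as the interface text tells. Scaled input: -1 to 1 covers 0.2 m each way for a shift and 180 degrees each way for a turn. Its arguments: {"type":"object","properties":{"increments":{"type":"array","items":{"type":"object","properties":{"slide":{"type":"array","items":{"type":"number"}},"delta_rot":{"type":"array","items":{"type":"number"}},"fingers":{"type":"number"}}}}},"required":["increments"]}

```bash
mkdir -p pics
cat > h.py <<'E'
import numpy as np, cv2, pickle
from scipy.spatial.transform import Rotation as R
def q2R(q): q=np.array(q); return R.from_quat([q[1],q[2],q[3],q[0]])
def K(f):
    fl=200/np.tan(np.radians(f["vertical_fov"])/2)
    return np.array([[fl,0,f["cx"]],[0,fl,f["cy"]],[0,0,1.]]), fl
def cloud(f):
    """world point of every pixel"""
    k,fl=K(f); h,w=f["depth"].shape
    u,v=np.meshgrid(np.arange(w),np.arange(h))
    x=(u-f["cx"])/fl; y=(v-f["cy"])/fl
    xu,yu=x.copy(),y.copy()
    for _ in range(20):
        s=1+f["k1"]*(xu**2+yu**2); xu,yu=x/s,y/s
    d=f["depth"]; p=np.stack([xu*d,yu*d,d],-1)
    A=np.array(f["attitude"]); Rm=A if A.shape==(3,3) else q2R(A).as_matrix()
    P=p@Rm.T+np.array(f["origin"]); P[d==0]=np.nan
    return P
def snap(n,tag):
    from rig import grab_frame
    f=grab_frame(n); pickle.dump(f,open(f"{tag}.pkl","wb")); cv2.imwrite(f"pics/{tag}.png",f["pixels"][:,:,::-1]); return f
def load(tag): return pickle.load(open(f"{tag}.pkl","rb"))
E
python3 - <<'E'
from h import *
from rig import readout
for n in("top","side"):
    f=snap(n,n+"0"); print(n,{k:v for k,v in f.items() if k not in("pixels","depth")}, (f["depth"]==0).mean())
print(readout.state())
a=cv2.imread("pics/top0.png");b=cv2.imread("pics/side0.png")
E
```

```text
top {'vertical_fov': 53.776553260793975, 'cx': 314.7498721007638, 'cy': 200.4881449285101, 'k1': -0.0009881273834727586, 'origin': array([0.39846036, 0.01760522, 1.0958693 ]), 'attitude': array([-0.07076429,  0.70532821, -0.70284067,  0.05932562])} 0.0038984375
side {'vertical_fov': 52.57698517624384, 'cx': 317.707939022135, 'cy': 204.07528687970586, 'k1': -0.10037346682745131, 'origin': array([-0.09864562, -0.63470296,  0.68014964]), 'attitude': array([-0.45268326,  0.79739439, -0.35014916,  0.19140434])} 0.00405078125
{'t': 0.1, 'joint_pos': array([1.19019294e+00, 4.86973465e-02, 9.77319613e-02, 1.62202467e+00,
       1.59162565e-05, 1.44303408e+00]), 'qvel': array([-6.46728980e-04, -1.01618845e-03,  4.71344610e-03, -3.74413842e-04,
       -9.77417084e-05,  1.28005991e-03]), 'joint_torque': array([ 2.95709440e-03, -3.39848900e+01,  3.20937145e+01,  1.58003083e-02,
       -2.06034711e-04, -4.78331188e-06]), 'tool_pos': array([0.13110684, 0.50777851, 0.23021219]), 'tool_rot': array([-2.83514038e-04,  1.26084025e-01,  9.92018959e-01, -1.05962028e-03]), 'ft_force': array([ 0.55760492,  0.11211368, -0.31770661]), 'moment': array([-0.05239027,  0.02503987, -0.00149639]), 'grip_force': 0.0, 'grip_width': 0.08512804353471282}
```

View pics/top0.png

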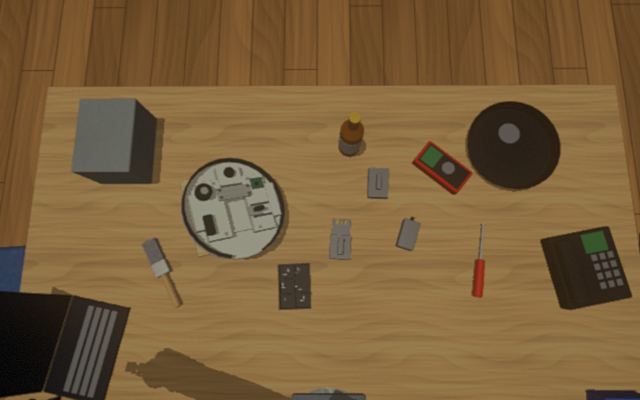

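View pics/side0.png

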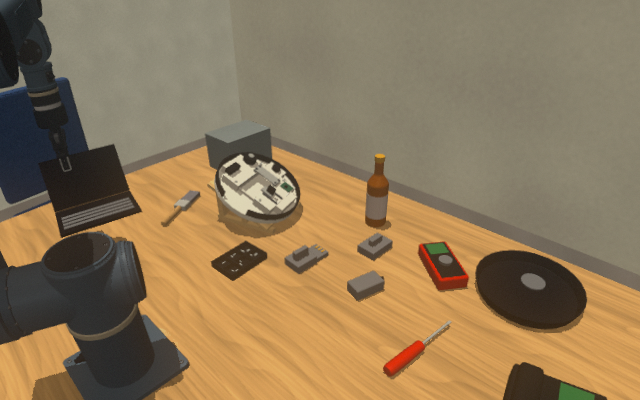

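The top view shows the pack with its tongue at about (340,240), tongue upwards, and the chassis disc at (233,208) with the bridge at (234,190). The side view shows the chassis at (257,187) and the pack at (305,257). Next I'll enlarge these and fit the points.

Run:
```python
from h import *
t=load("top0"); s=load("side0")
a=cv2.resize(t["pixels"][150:270,175:295][:,:,::-1],None,fx=5,fy=5,interpolation=cv2.INTER_CUBIC)[:600,:]
b=cv2.resize(t["pixels"][210:270,320:360][:,:,::-1],None,fx=5,fy=5,interpolation=cv2.INTER_CUBIC)
c=cv2.resize(s["pixels"][145:225,205:305][:,:,::-1],None,fx=5,fy=5,interpolation=cv2.INTER_CUBIC)
cv2.imwrite("pics/crop_top.png",np.hstack([a,np.vstack([b,b*0])])); cv2.imwrite("pics/crop_side.png",c)
P=cloud(t)
np.set_printoptions(precision=4,suppress=True)
# chassis deck plane by RANSAC
Q=P[160:258,183:287].reshape(-1,3); Q=Q[np.isfinite(Q).all(1)&(Q[:,2]>.03)]
rng=np.random.default_rng(0);best=0
for _ in range(3000):
    p=Q[rng.choice(len(Q),3,False)]; n=np.cross(p[1]-p[0],p[2]-p[0]); n/=np.linalg.norm(n)+1e-12; n*=np.sign(n[2])
    if abs(n[2]-np.cos(np.radians(28)))>.04: continue
    m=abs((Q-p[0])@n)<.0025
    if m.sum()>best: best=m.sum();M=m
q=Q[M]; c0=q.mean(0); n=np.linalg.svd(q-c0)[2][2]; n*=np.sign(n[2]); print("plane",best,len(Q),c0,n,np.degrees(np.arccos(n[2])))
# pack
for nm,F,sl in(("top",t,(slice(212,268),slice(322,360))),("side",s,(slice(240,278),slice(280,332)))):
    p=cloud(F)[sl].reshape(-1,3)
    print(nm,"z pct",np.nanpercentile(p[:,2],[5,30,50,70,90,97]))
    for lo,hi in((.009,.017),(.020,.028),(.042,.054),(.009,.054)):
        m=(p[:,2]>lo)&(p[:,2]<hi)
        if m.sum()>4:
            r=cv2.minAreaRect((p[m,:2]*1000).astype(np.float32)); print(lo,m.sum(),p[m].mean(0),r)
```

```text
plane 2451 8249 [0.5745 0.2365 0.1132] [ 0.1347 -0.4476  0.884 ] 27.86813516467985
top z pct [-0.0034 -0.0007  0.0012  0.0126  0.0242  0.0465]
0.009 280 [ 0.5259 -0.0354  0.0126] ((494.339111328125, -32.33074188232422), (50.53043746948242, 111.1464614868164), 84.32304382324219)
0.02 387 [ 0.4713 -0.0323  0.0234] ((471.7562255859375, -32.32819747924805), (55.56168746948242, 64.87855529785156), 86.08293914794922)
0.042 85 [ 0.4712 -0.0321  0.0476] ((471.80450439453125, -32.23939895629883), (13.351577758789062, 43.19365310668945), 85.73062133789062)
0.009 780 [ 0.491  -0.0333  0.0222] ((494.4049377441406, -33.89093780517578), (55.80997848510742, 110.24102783203125), 86.16631317138672)
side z pct [-0.0032 -0.0008  0.0006  0.0102  0.0247  0.0441]
0.009 228 [ 0.4996 -0.0416  0.012 ] ((490.943359375, -35.51301956176758), (58.546844482421875, 110.01693725585938), 83.85932922363281)
0.02 242 [ 0.4622 -0.0403  0.0237] ((469.5936279296875, -32.53651428222656), (57.70502853393555, 66.23370361328125), 85.54566192626953)
0.042 72 [ 0.467  -0.0337  0.0458] ((469.10968017578125, -32.502891540527344), (15.634834289550781, 43.48662185668945), 86.3646469116211)
0.009 632 [ 0.4761 -0.0399  0.0229] ((491.02947998046875, -34.817745208740234), (58.58548355102539, 110.01497650146484), 84.63908386230469)
```

View pics/crop_top.png

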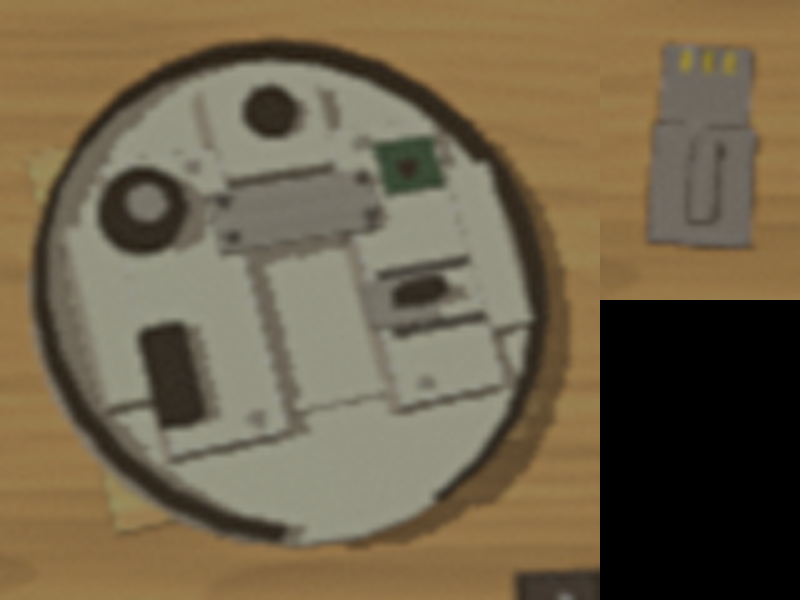

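View pics/crop_side.png

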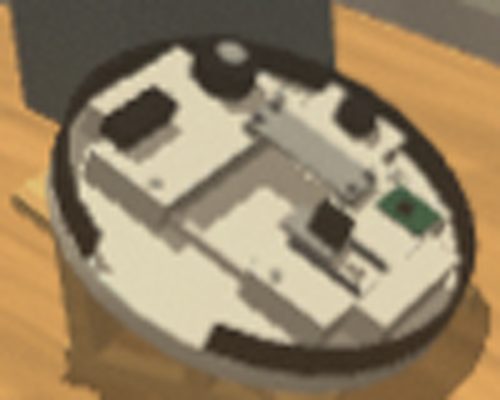

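The crops show the bay running from the sill at crop (345,405) up to the bridge at (298,208). The latch plate is at about (390,300) and its black fin at (420,290); the latch looks partly across. The pack's rib is at (703,180) and its brass contacts are on top at (708,63). I'll fit the chassis frame from the heights.

```bash
cat > fit.py <<'E'
from h import *
from scipy.optimize import minimize, least_squares
np.set_printoptions(precision=4,suppress=True)
def hmap(x,y,latch):
    """model height in chassis frame (m), nan where unknown"""
    z=np.full(x.shape,np.nan)
    bay=(abs(y)<.030)&(x>-.058)&(x<.058); z[bay]=0
    z[(abs(y)<.030)&(x>-.064)&(x<=-.058)]=.009
    deck=(abs(y)>.030)&(abs(y)<.055)&(x>-.055)&(x<.056); z[deck]=.024
    z[(y<-.030)&(y>-.088)&(x>-.060)&(x<.056)&(y>-.055)]=.024
    z[(x>.058)&(x<.072)&(abs(y)<.03)]=.024
    tip=-.036+latch
    z[(abs(x+.022)<.022)&(y<-.0305)&(y>-.085)]=np.nan
    pl=(abs(x+.022)<.012)&(y<tip)&(y>tip-.03); z[pl]=.0305
    z[(x>.018)&(x<.050)&(abs(y)<.042)]=.033
    return z
def cost(p,Q,latch):
    yaw,ox,oy,oz,tl=p[0],p[1]*.1,p[2]*.1,p[3]*.1,p[4]
    Rm=R.from_euler("ZX",[yaw,tl]).as_matrix()
    q=(Q-[ox,oy,oz])@Rm
    z=hmap(q[:,0],q[:,1],latch); m=np.isfinite(z)
    return (np.minimum(abs(z[m]-q[m,2]),.006).sum()+(~m).sum()*.0035)/len(Q)*1000
E
python3 - <<'E'
from fit import *
for names in (("top0",),("side0",),("top0","side0")):
    Q=[]
    for nme in names:
        P=cloud(load(nme)).reshape(-1,3); P=P[np.isfinite(P).all(1)]
        P=P[(abs(P-[.57,.25,.11])<[.12,.12,.12]).all(1)&(P[:,2]>.03)]; Q.append(P)
    Q=np.vstack(Q); best=None
    for ox in(.54,.56,.58,.6):
      for oy in (.21,.23,.25,.27):
        for dn in (0,):
          n=np.array([.1347,-.4476,.884]); c0=np.array([.5745,.2365,.1132])-.024*n
          oz=c0[2]-(n[0]*(ox-c0[0])+n[1]*(oy-c0[1]))/n[2]
          sim=np.array([[.29,ox*10,oy*10,oz*10,.489]]+[[.29,ox*10,oy*10,oz*10,.489]]*5); sim[1:]+=np.diag([.05,.1,.1,.05,.02])
          r=minimize(cost,sim[0],args=(Q,.01),method="Nelder-Mead",options=dict(initial_simplex=sim,maxiter=400))
          if best is None or r.fun<best.fun: best=r
    for L in (.0,.005,.01,.015,.022): print(L,cost(best.x,Q,L))
    print(names,len(Q),best.fun,best.x)
E
```

```text
0.0 3.125456066733754
0.005 3.122078084738211
0.01 3.1213580812108987
0.015 3.121684991007445
0.022 3.1363346304137916
('top0',) 7849 3.1213580812108987 [0.2927 5.6676 2.4462 0.9133 0.4875]
0.0 3.2780444733299454
0.005 3.271673999922501
0.01 3.2550153658268735
0.015 3.2543127332425117
0.022 3.258729205156
('side0',) 4240 3.2550153658268735 [0.2869 5.6401 2.4635 0.906  0.4935]
0.0 3.2130001430307575
0.005 3.20765484955384
0.01 3.2042505329047586
0.015 3.2011899435301823
0.022 3.2106437557889556
('top0', 'side0') 12089 3.2042505329047586 [0.2881 5.6666 2.4518 0.9107 0.4883]
```

```bash
cat > plan.py <<'E'
from h import *
np.set_printoptions(precision=4,suppress=True)
CH=dict(yaw=.2885,tilt=np.radians(28),o=np.array([.5667,.2452,.0911]))
def chR(): return R.from_euler("ZX",[CH["yaw"],CH["tilt"]]).as_matrix()
def ch(p): return CH["o"]+chR()@(np.array(p)/1000)
def toch(P): return (P-CH["o"])@chR()*1000
A=np.array
def ori(kind):
    c=chR()
    if kind=="latch": return np.stack([c[:,1],c[:,0],-c[:,2]],1)
    if kind=="bay": return np.stack([-c[:,0],c[:,1],-c[:,2]],1)
def move(pt,Rt,cur=None):
    """increments (normalised) from the present pose to TCP pt, Rt"""
    if cur is None:
        from rig import readout
        s=readout.state(); cur=(s["tool_pos"],q2R(s["tool_rot"]).as_matrix())
    d=cur[1].T@(pt-cur[0]); w=R.from_matrix(cur[1].T@Rt).as_rotvec()
    print("slide",d/.2,"rot",w/np.pi, "mm",np.linalg.norm(d)*1e3,"deg",np.degrees(np.linalg.norm(w)))
E
python3 -c "
from plan import *
move(ch([-22,-50,160]),ori('latch'))"
```

```text
slide [-2.6502 -1.2938  0.1086] rot [-0.0807  0.1417  0.3207] mm 590.22730677563 deg 64.76905332912075
```

{"op": "send_rows", "data": {"increments": [{"slide": [-1,-0.5,0],"delta_rot": [-0.08,0.14,0.32],"fingers": 40},{"slide": [-1,-0.5,0],"delta_rot": [-0.08,0.14,0.32],"fingers": 40},{"slide": [-1,-0.5,0],"delta_rot": [-0.08,0.14,0.32],"fingers": 40},{"slide": [-1,-0.5,0],"delta_rot": [-0.08,0.14,0.32],"fingers": 40},{"slide": [-1,-0.5,0],"delta_rot": [-0.08,0.14,0.32],"fingers": 40},{"slide": [-1,-0.5,0],"delta_rot": [-0.08,0.14,0.32],"fingers": 40},{"slide": [-1,-0.5,0],"delta_rot": [-0.08,0.14,0.32],"fingers": 40},{"slide": [-1,-0.5,0],"delta_rot": [-0.08,0.14,0.32],"fingers": 40},{"slide": [-1,-0.5,0],"delta_rot": [-0.08,0.14,0.32],"fingers": 40},{"slide": [-1,-0.5,0],"delta_rot": [-0.08,0.14,0.32],"fingers": 40}]}}

```text
t: 1.35
tool_pos: [0.2999, 0.362, 0.2316]
tool_rot: [-0.192, 0.579, 0.78, 0.144]
ft_force: [1.0, 0.8, 0.2]
grip_width: 0.0401
grip_force: 0.0
```

```bash
python3 -c "
from plan import *
move(ch([-22,-50,160]),ori('latch'))"
```

```text
slide [-1.4174  0.9955 -0.6143] rot [0.0003 0.0013 0.0018] mm 367.55478421529057 deg 0.39594032003184887
```

{"op": "send_rows", "data": {"increments": [{"slide": [-0.2,0.1,-0.3],"delta_rot": [0,0,0],"fingers": 40},{"slide": [-1,0.4,-0.6],"delta_rot": [0,0,0],"fingers": 40},{"slide": [-1,0.9,-0.6],"delta_rot": [0,0,0],"fingers": 40},{"slide": [-1,1,-0.6],"delta_rot": [0,0,0],"fingers": 40},{"slide": [-1,1,-0.6],"delta_rot": [0,0,0],"fingers": 40},{"slide": [-1,1,-0.6],"delta_rot": [0,0,0],"fingers": 40},{"slide": [-1,1,-0.6],"delta_rot": [0,0,0],"fingers": 40},{"slide": [-1,1,-0.6],"delta_rot": [0,0,0],"fingers": 40},{"slide": [-1,1,-0.6],"delta_rot": [0,0,0],"fingers": 40},{"slide": [-1,1,-0.6],"delta_rot": [0,0,0],"fingers": 40}]}}

```text
t: 2.6
tool_pos: [0.5577, 0.1963, 0.2457]
tool_rot: [-0.191, 0.579, 0.779, 0.145]
ft_force: [0.3, 0.4, 0.4]
grip_width: 0.0403
grip_force: 0.0
```

```bash
python3 -c "
from plan import *
f=snap('wrist','w1'); print({k:v for k,v in f.items() if k not in('pixels','depth')},(f['depth']==0).mean())
P=toch(cloud(f)); print(P[50::100,20::120].round())
move(ch([-22,-50,160]),ori('latch'))"
```

```text
{'vertical_fov': 64.33391362047614, 'cx': 323.0670520338584, 'cy': 205.78429629615087, 'k1': -0.04584883169611501, 'origin': array([0.5577, 0.1936, 0.4046]), 'attitude': array([-0.1006,  0.9842,  0.145 , -0.0126])} 0.00402734375
[[[-489.  204. -211.]
  [-295.  197. -208.]
  [-115.  195. -207.]
  [  61.  196. -209.]
  [ 192.  183. -115.]
  [ 297.  177.  -57.]]

 [[-451.   58. -136.]
  [-273.   57. -134.]
  [ -81.   72.    1.]
  [  23.   77.   41.]
  [ 221.   59. -134.]
  [ 400.   62. -136.]]

 [[-421.  -65.  -69.]
  [-256.  -62.  -69.]
  [ -86.  -29.    1.]
  [   3.   46.  165.]
  [ 207.  -62.  -72.]
  [ 372.  -62.  -70.]]

 [[-400. -175.  -11.]
  [ -71.   46.  231.]
  [ -38.   52.  237.]
  [  -9.   51.  236.]
  [  24.   47.  231.]
  [ 351. -172.  -11.]]]
slide [-0.4164  0.0008 -0.012 ] rot [0.0006 0.0013 0.0015] mm 83.31312287112411 deg 0.37487519905223793
```

View pics/w1.png

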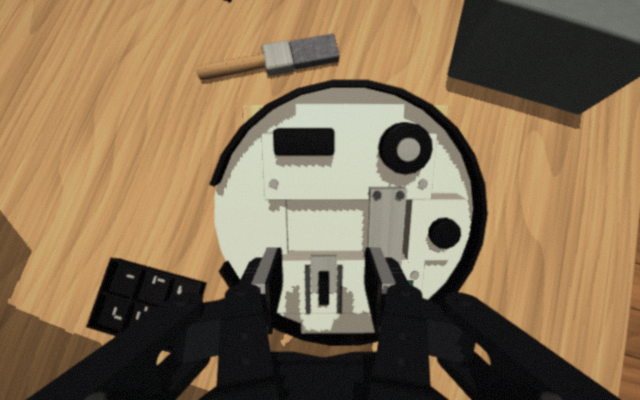

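The wrist view shows the bay between the walls (rows 200–252, x 287–368), the bridge at (387,222), and the latch plate and black fin at (323,287), with the plate reaching into the bay edge at row ~258. I'll fit the frame again from this view.

Run:
```python
from fit import *
import plan
f=load("w1"); C=cloud(f); P=C.reshape(-1,3); P=P[np.isfinite(P).all(1)]
q=plan.toch(P); m=(abs(q[:,2]-20)<40)&(np.hypot(q[:,0],q[:,1])<125); Q=P[m]; best=None
for L in (.004,.008,.012,.016,.02):
    sim=np.array([[.2885,5.667,2.452,.911,.4887]]*6); sim[1:]+=np.diag([.02,.05,.05,.03,.01])
    r=minimize(cost,sim[0],args=(Q,L),method="Nelder-Mead",options=dict(initial_simplex=sim,maxiter=500))
    print(L,r.fun,r.x)
    if best is None or r.fun<best.fun: best=r
x=best.x; plan.CH.update(yaw=x[0],tilt=x[4],o=x[1:4]*.1)
q=plan.toch(C)
pl=(abs(q[...,0]+22)<16)&(q[...,1]<-8)&(q[...,1]>-90)
for lo,hi in((28,33),(45,60)):
    mm=pl&(q[...,2]>lo)&(q[...,2]<hi); a=q[mm]; print(lo,mm.sum(),np.percentile(a,[1,5,50,95,99],axis=0))
for nm,mm in(("floor",(abs(q[...,1])<24)&(q[...,0]>-50)&(q[...,0]<10)),("deck",(q[...,1]>36)&(q[...,1]<50)&(abs(q[...,0])<40)),("bridge",(abs(q[...,1])<30)&(q[...,0]>23)&(q[...,0]<45))): print(nm,np.nanmedian(q[mm][:,2]))
br=(abs(q[...,2]-33)<4)&(q[...,0]>10)&(q[...,0]<58)&(abs(q[...,1])<50); print("bridge",np.percentile(q[br],[1,5,50,95,99],axis=0))
fl=(abs(q[...,2])<4)&(q[...,0]>-50)&(q[...,0]<10)&(abs(q[...,1])<40); print("floor",np.percentile(q[fl],[1,50,99],axis=0))
```

```text
0.004 2.792939455384727 [0.2919 5.6641 2.4703 0.9211 0.4878]
0.008 2.7931845950049423 [0.2937 5.6631 2.4689 0.9204 0.4866]
0.012 2.7933241605314394 [0.2923 5.6635 2.4683 0.9204 0.4869]
0.016 2.7978977298546783 [0.2923 5.6636 2.4684 0.9203 0.487 ]
0.02 2.8107966165023357 [0.2927 5.6621 2.4681 0.9202 0.4875]
28 877 [[-37.7856 -84.2121  28.0424]
 [-36.5915 -68.3704  28.2096]
 [-22.5129 -38.9403  30.3247]
 [ -8.085  -23.9105  31.4862]
 [ -6.3529 -23.0588  31.9176]]
45 304 [[-26.0845 -61.1522  45.9184]
 [-26.0667 -59.7614  47.9037]
 [-21.6625 -47.1805  52.3185]
 [-17.2624 -37.4011  53.3077]
 [-17.1867 -37.0551  53.7957]]
floor 0.08527471487435645
deck 232.9870871245772
bridge 33.52853116166712
bridge [[ 18.1171 -24.8213  30.9682]
 [ 19.2859 -18.8737  31.8156]
 [ 34.4698  12.5745  33.0061]
 [ 47.7659  39.4834  34.3702]
 [ 48.9004  41.4119  35.9273]]
floor [[-49.466  -31.0939  -1.5635]
 [-20.3692  -3.749    0.0238]
 [  9.3388  22.8604   3.1373]]
```

```bash
sed -i 's/^CH=.*/CH=dict(yaw=.2925,tilt=.4880,o=np.array([.5663,.2469,.0920]))/' plan.py; python3 -c "
from plan import *
move(ch([-22,-49,36]),ori('latch'))"
```

```text
slide [-0.3993  0.0014  0.6077] rot [0.0012 0.0011 0.0004] mm 145.4331988230408 deg 0.29826135146889543
```

{"op": "send_rows", "data": {"increments": [{"slide": [-0.3,0,0.1],"delta_rot": [0,0,0],"fingers": 40},{"slide": [-0.4,0.001,0.3],"delta_rot": [0,0,0],"fingers": 40},{"slide": [-0.4,0.001,0.5],"delta_rot": [0,0,0],"fingers": 40},{"slide": [-0.4,0.001,0.608],"delta_rot": [0,0,0],"fingers": 40},{"slide": [-0.4,0.001,0.608],"delta_rot": [0,0,0],"fingers": 40},{"slide": [-0.4,0.001,0.608],"delta_rot": [0,0,0],"fingers": 30},{"slide": [-0.4,0.001,0.608],"delta_rot": [0,0,0],"fingers": 5},{"slide": [-0.4,0.001,0.608],"delta_rot": [0,0,0],"fingers": 5},{"slide": [-0.4,0.001,0.608],"delta_rot": [0,0,0],"fingers": 5},{"slide": [-0.4,0.001,0.608],"delta_rot": [0,0,0],"fingers": 5}]}}

```text
t: 3.9
tool_pos: [0.5631, 0.1816, 0.1018]
tool_rot: [-0.191, 0.58, 0.779, 0.144]
ft_force: [-4.3, -3.9, 6.2]
grip_width: 0.0082
grip_force: 60.6
```

```bash
python3 -c "
from plan import *
from rig import readout
s=readout.state();print(toch(s['tool_pos']),s['ft_force'],s['grip_force'],s['grip_width'])"
```

```text
[-21.8965 -49.8159  37.5852] [-4.3266 -3.8737  6.2048] 60.55396914482117 0.008239533946770444
```

{"op": "send_rows", "data": {"increments": [{"slide": [-0.03,0,0],"delta_rot": [0,0,0],"fingers": 5},{"slide": [-0.055,0,0],"delta_rot": [0,0,0],"fingers": 5},{"slide": [-0.075,0,0],"delta_rot": [0,0,0],"fingers": 5},{"slide": [-0.075,0,0],"delta_rot": [0,0,0],"fingers": 5},{"slide": [-0.07,0,0],"delta_rot": [0,0,0],"fingers": 30},{"slide": [-0.07,0,0],"delta_rot": [0,0,0],"fingers": 35},{"slide": [-0.07,0,-0.1],"delta_rot": [0,0,0],"fingers": 40},{"slide": [-0.07,0,-0.3],"delta_rot": [0,0,0],"fingers": 40},{"slide": [-0.07,0,-0.6],"delta_rot": [0,0,0],"fingers": 40},{"slide": [-0.07,0,-0.6],"delta_rot": [0,0,0],"fingers": 40}]}}

```text
t: 5.15
tool_pos: [0.5859, 0.1149, 0.2047]
tool_rot: [-0.187, 0.58, 0.779, 0.147]
ft_force: [0.2, 0.1, 1.3]
grip_width: 0.0403
grip_force: 0.0
```

Run:
```python
from plan import *
f=snap('wrist','w2'); q=toch(cloud(f))
pl=(abs(q[...,0]+22)<9)&(q[...,1]<-8)&(q[...,1]>-95)
for lo,hi in((28.5,33),(46,60)):
    a=q[pl&(q[...,2]>lo)&(q[...,2]<hi)]; print(lo,len(a),np.percentile(a,[1,50,99],axis=0) if len(a) else '')
# pack pose: pack yaw -4deg; hover over rib centre
g=A([.4718,-.0323]); 
for yaw in(-4,):
    c=R.from_euler('z',yaw,degrees=True).as_matrix()
    Rt=np.stack([-c[:,0],c[:,1],-c[:,2]],1)
    move(A([g[0],g[1],.20]),Rt)
```

```text
28.5 569 [[-30.9291 -73.9361  29.0403]
 [-22.9128 -48.5009  30.5773]
 [-13.226  -36.925   32.2397]]
46 344 [[-26.2012 -73.3937  46.9819]
 [-21.2459 -61.3216  52.4545]
 [-17.1143 -50.4891  53.8599]]
slide [-0.4875 -0.7515 -0.2513] rot [ 0.0952 -0.1325 -0.3771] mm 186.077298833672 deg 73.96029857850488
```

{"op": "send_rows", "data": {"increments": [{"slide": [-0.08,-0.1,-0.1],"delta_rot": [0.01,-0.013,-0.038],"fingers": 50},{"slide": [-0.2,-0.3,-0.15],"delta_rot": [0.03,-0.04,-0.11],"fingers": 50},{"slide": [-0.35,-0.55,-0.2],"delta_rot": [0.0475,-0.066,-0.19],"fingers": 50},{"slide": [-0.4875,-0.7515,-0.25],"delta_rot": [0.0952,-0.1325,-0.3771],"fingers": 50},{"slide": [-0.4875,-0.7515,-0.25],"delta_rot": [0.0952,-0.1325,-0.3771],"fingers": 50},{"slide": [-0.4875,-0.7515,-0.25],"delta_rot": [0.0952,-0.1325,-0.3771],"fingers": 50},{"slide": [-0.4875,-0.7515,-0.25],"delta_rot": [0.0952,-0.1325,-0.3771],"fingers": 50},{"slide": [-0.4875,-0.7515,-0.25],"delta_rot": [0.0952,-0.1325,-0.3771],"fingers": 50},{"slide": [-0.4875,-0.7515,-0.25],"delta_rot": [0.0952,-0.1325,-0.3771],"fingers": 50},{"slide": [-0.4875,-0.7515,-0.25],"delta_rot": [0.0952,-0.1325,-0.3771],"fingers": 50}]}}

```text
t: 6.45
tool_pos: [0.4698, -0.0313, 0.1972]
tool_rot: [-0.004, 0.035, 0.999, 0.001]
ft_force: [0.5, -0.2, -0.1]
grip_width: 0.05
grip_force: 0.0
```

Run:
```python
from plan import *
f=snap('wrist','w3'); P=cloud(f).reshape(-1,3); P=P[(abs(P[:,0]-.49)<.075)&(abs(P[:,1]+.033)<.05)]
for lo,hi in((.010,.0155),(.021,.0275),(.045,.0515),(.009,.0515)):
    p=P[(P[:,2]>lo)&(P[:,2]<hi)]
    if len(p)<5: print(lo,'none'); continue
    print(lo,len(p),np.median(p[:,2]),cv2.minAreaRect((p[:,:2]*1000).astype(np.float32)))
c=R.from_euler('z',-4,degrees=True).as_matrix()
move(A([.4715,-.0323,.0265]),np.stack([-c[:,0],c[:,1],-c[:,2]],1))
```

```text
0.01 1612 0.012648054267267506 ((493.1752014160156, -31.863649368286133), (50.39168930053711, 110.200439453125), 87.128173828125)
0.021 2651 0.023571839142698503 ((470.75177001953125, -29.93183135986328), (55.983001708984375, 64.32630920410156), 86.34246063232422)
0.045 661 0.047474300936908076 ((471.3131103515625, -30.009071350097656), (13.573331832885742, 43.257511138916016), 86.00016784667969)
0.009 5017 0.02319197852183502 ((493.286865234375, -31.28592872619629), (55.92747497558594, 110.1488037109375), 86.86609649658203)
slide [-0.0145 -0.0044  0.8543] rot [ 0.0003 -0.0024  0.    ] mm 170.88451884229235 deg 0.42858566556556343
```

View pics/w3.png

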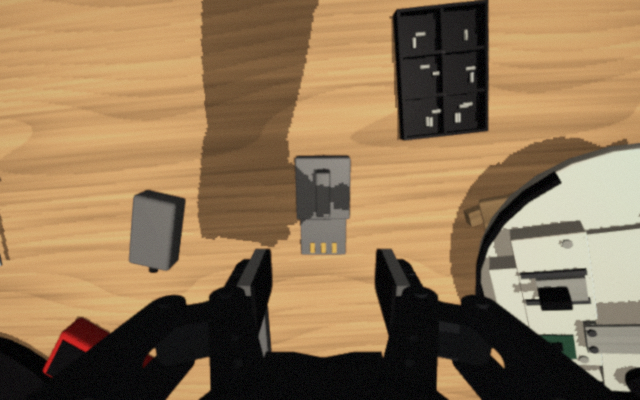

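The wrist view shows the pack at (323,200), with the rib shaded at (323,190) and nothing close to the fingers. Its rib centre is at (0.4713, -0.030), yaw -4°.

{"op": "send_rows", "data": {"increments": [{"slide": [-0.013,0.007,0.2],"delta_rot": [0,-0.0024,0],"fingers": 45},{"slide": [-0.013,0.007,0.45],"delta_rot": [0,-0.0024,0],"fingers": 40},{"slide": [-0.013,0.007,0.65],"delta_rot": [0,-0.0024,0],"fingers": 40},{"slide": [-0.013,0.007,0.8],"delta_rot": [0,-0.0024,0],"fingers": 40},{"slide": [-0.013,0.007,0.854],"delta_rot": [0,-0.0024,0],"fingers": 40},{"slide": [-0.013,0.007,0.854],"delta_rot": [0,-0.0024,0],"fingers": 25},{"slide": [-0.013,0.007,0.854],"delta_rot": [0,-0.0024,0],"fingers": 5},{"slide": [-0.013,0.007,0.854],"delta_rot": [0,-0.0024,0],"fingers": 5},{"slide": [-0.013,0.007,0.854],"delta_rot": [0,-0.0024,0],"fingers": 5},{"slide": [-0.013,0.007,0.854],"delta_rot": [0,-0.0024,0],"fingers": 5}]}}

```text
t: 7.75
tool_pos: [0.4726, -0.0302, 0.0286]
tool_rot: [0.002, 0.034, 0.999, -0.0]
ft_force: [-0.1, -0.6, 5.2]
grip_width: 0.0131
grip_force: 61.8
```

Run:
```python
from plan import *
from rig import readout
s=readout.state(); print(s['tool_pos'],s['grip_width'],s['grip_force'],s['ft_force'],q2R(s['tool_rot']).as_matrix())
cur=(s["tool_pos"]+[0,0,.2],q2R(s["tool_rot"]).as_matrix())
# tcp in pack frame
c=R.from_euler('z',-4,degrees=True).as_matrix()
print("tcp in pack",(c.T@(s["tool_pos"]-A([.4933,-.0316,0])))*1000)
move(ch([-95-22,0,26.5+50]),ori('bay'),cur)
```

```text
[ 0.4726 -0.0302  0.0286] 0.013054115495904841 61.820504665374756 [-0.1337 -0.5849  5.1941] [[-0.9977  0.0682  0.0041]
 [ 0.0682  0.9977 -0.0004]
 [-0.0042 -0.0001 -1.    ]]
tcp in pack [-20.7018  -0.002   28.5715]
slide [0.1128 1.0398 0.3444] rot [-0.1539  0.0293 -0.1122] mm 220.22056933322276 deg 34.691127410991626
```

{"op": "send_rows", "data": {"increments": [{"slide": [0,0,-0.15],"delta_rot": [0,0,0],"fingers": 5},{"slide": [0,0,-0.4],"delta_rot": [0,0,0],"fingers": 5},{"slide": [0,0.1,-0.65],"delta_rot": [-0.01,0,-0.01],"fingers": 5},{"slide": [0.02,0.3,-0.8],"delta_rot": [-0.05,0.01,-0.04],"fingers": 5},{"slide": [0.05,0.55,-0.8],"delta_rot": [-0.1,0.02,-0.07],"fingers": 5},{"slide": [0.08,0.8,-0.75],"delta_rot": [-0.13,0.025,-0.095],"fingers": 5},{"slide": [0.11,0.95,-0.7],"delta_rot": [-0.1539,0.0293,-0.1122],"fingers": 5},{"slide": [0.1128,1,-0.656],"delta_rot": [-0.1539,0.0293,-0.1122],"fingers": 5},{"slide": [0.1128,1,-0.656],"delta_rot": [-0.1539,0.0293,-0.1122],"fingers": 5},{"slide": [0.1128,1,-0.656],"delta_rot": [-0.1539,0.0293,-0.1122],"fingers": 5}]}}

```text
t: 9.0
tool_pos: [0.4627, 0.1707, 0.1589]
tool_rot: [-0.036, -0.141, 0.96, 0.239]
ft_force: [0.6, -0.9, -2.3]
grip_width: 0.0126
grip_force: 60.8
```

Run:
```python
from plan import *
from rig import readout
s=readout.state(); Rt=q2R(s["tool_rot"]).as_matrix(); print(toch(s['tool_pos']),s['grip_width'],s['ft_force'])
print(chR().T@Rt)
f=snap('wrist','w4'); C=cloud(f); q=toch(C)
# pack points relative to tool: pack-aligned frame
O=ori('bay'); d=(C-s["tool_pos"])@Rt*1000; d=d*[-1,1,-1]; d=d[np.isfinite(d).all(-1)]
m=(abs(d[:,1])<40)&(d[:,2]<5)&(d[:,2]>-40)&(abs(d[:,0]-20)<80)
for lo,hi in((-18.5,-12),(-8,-1)):
    a=d[m&(d[:,2]>lo)&(d[:,2]<hi)]
    print(lo,len(a)); 
    if len(a)>20:
        print(np.percentile(a,[1,5,50,95,99],axis=0),cv2.minAreaRect(a[:,:2].astype(np.float32)))
        B=np.c_[a[:,:2],np.ones(len(a))]; print("plane",np.linalg.lstsq(B,a[:,2],rcond=None)[0])
move(ch([-70-20.7,0,28.6+12]),ori('bay'))
```

```text
[-121.219    -6.6893   79.2719] 0.01258460862602445 [ 0.6373 -0.9033 -2.3191]
[[-1.      0.0012 -0.0012]
 [ 0.0012  1.      0.    ]
 [ 0.0012  0.     -1.    ]]
-18.5 1561
[[-33.4885 -22.5819 -18.1533]
 [-33.3123 -12.2081 -17.5509]
 [ 56.2983   1.0112 -16.4514]
 [ 67.9536  14.8368 -13.3966]
 [ 69.5482  25.2662 -12.2989]] ((18.62627410888672, 1.1400222778320312), (54.07030487060547, 104.54757690429688), 89.88101196289062)
plane [ -0.0148   0.0002 -15.6373]
-8 5859
[[-33.1237 -26.2403  -7.3641]
 [-32.3625 -24.8468  -6.6507]
 [-20.8069   0.5099  -5.4391]
 [  0.7338  26.6875  -4.3839]
 [  9.4203  28.1354  -3.6671]] ((-9.445955276489258, 0.9959373474121094), (55.67681884765625, 48.175472259521484), 89.76123046875)
plane [ 0.0006  0.0003 -5.434 ]
slide [-0.1517  0.0336  0.195 ] rot [ 0.     -0.0002 -0.0004] mm 49.86827908630695 deg 0.07542769594089396
```

View pics/w4.png

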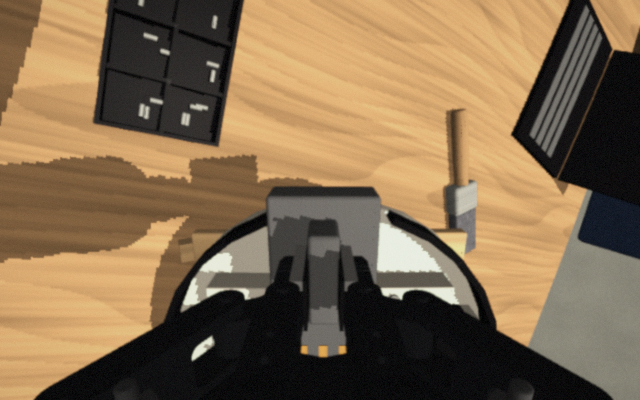

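The wrist view shows the pack held level and straight, its rear top edge at row 190 and its contacts at (323,350). I'll lower it to the pre-entry pose, then compare pack and bay in the fixed cameras.

{"op": "send_rows", "data": {"increments": [{"slide": [-0.03,0.01,0.03],"delta_rot": [0,0,0],"fingers": 5},{"slide": [-0.07,0.02,0.08],"delta_rot": [0,0,0],"fingers": 5},{"slide": [-0.12,0.03,0.14],"delta_rot": [0,0,0],"fingers": 5},{"slide": [-0.14,0.0295,0.18],"delta_rot": [0,0,0],"fingers": 5},{"slide": [-0.14,0.0295,0.19],"delta_rot": [0,0,0],"fingers": 5},{"slide": [-0.14,0.0295,0.19],"delta_rot": [0,0,0],"fingers": 5},{"slide": [-0.14,0.0295,0.19],"delta_rot": [0,0,0],"fingers": 5},{"slide": [-0.14,0.0295,0.19],"delta_rot": [0,0,0],"fingers": 5},{"slide": [-0.14,0.0295,0.19],"delta_rot": [0,0,0],"fingers": 5},{"slide": [-0.14,0.0295,0.19],"delta_rot": [0,0,0],"fingers": 5}]}}

```text
t: 10.3
tool_pos: [0.4825, 0.2013, 0.1277]
tool_rot: [-0.036, -0.141, 0.96, 0.24]
ft_force: [-0.3, -0.2, -3.8]
grip_width: 0.0128
grip_force: 60.8
```

Run:
```python
from plan import *
from rig import readout
s=readout.state(); print(toch(s['tool_pos']),s['ft_force'])
for n in("top","side","wrist"):
    f=snap(n,n+"5"); q=toch(cloud(f)).reshape(-1,3); q=q[np.isfinite(q).all(1)]
    # body top surface z~36, bay floor z~0, deck z~24
    a=q[(abs(q[:,2]-36)<2.5)&(q[:,0]>-135)&(q[:,0]<-58)&(abs(q[:,1])<40)]
    print(n,"body",len(a), np.percentile(a,[2,50,98],axis=0) if len(a)>10 else '')
    for nm,zz,xr,yr in(("floor",0,(-50,12),(-36,36)),("deck+",24,(-50,12),(20,50)),("deck-",24,(-50,-38),(-50,-20)),("bridge",33,(20,48),(-46,46))):
        b=q[(abs(q[:,2]-zz)<3)&(q[:,0]>xr[0])&(q[:,0]<xr[1])&(q[:,1]>yr[0])&(q[:,1]<yr[1])]
        if len(b)>10: print("  ",nm,len(b),np.percentile(b[:,1],[1,4,50,96,99]),"z",np.median(b[:,2]))
t=load("top5")["pixels"][150:270,175:295][:,:,::-1]; u=load("side5")["pixels"][145:245,205:305][:,:,::-1]
cv2.imwrite("pics/c5.png",np.hstack([cv2.resize(t,(400,400),interpolation=2),cv2.resize(u,(400,400),interpolation=2)]))
```

```text
[-93.4064  -0.5004  40.6701] [-0.3014 -0.155  -3.753 ]
top body 163 [[-126.1992  -25.2465   33.722 ]
 [-114.9472    8.9868   35.79  ]
 [ -63.1882   26.8547   38.129 ]]
   floor 163 [-32.445  -30.4164  -6.4607  18.4511  19.6209] z 0.250254890639242
   deck+ 231 [20.5972 21.929  37.3244 49.386  49.8695] z 24.209238770239885
   bridge 306 [-42.7405 -39.4952  -0.3587  36.8839  39.2975] z 33.33021784407833
side body 116 [[-128.9843  -28.0468   33.5319]
 [-110.9415   -6.8822   34.8458]
 [ -72.5362   23.4166   37.7721]]
   floor 14 [-24.7676 -24.4158 -22.6578 -19.7791 -19.5013] z -0.9895546723797615
   deck+ 15 [20.9751 21.2596 30.8947 46.6117 47.1918] z 23.339694239118895
   deck- 21 [-48.7308 -48.5823 -38.6291 -21.4007 -21.1095] z 23.5187925437857
   bridge 39 [-44.3947 -44.134  -32.3921  -5.5765  -3.7276] z 32.240233032053176
wrist body 5701 [[-126.1667  -26.268    33.8416]
 [-113.8941    0.0655   35.1509]
 [ -87.0712   27.2111   36.4522]]
```

View pics/c5.png

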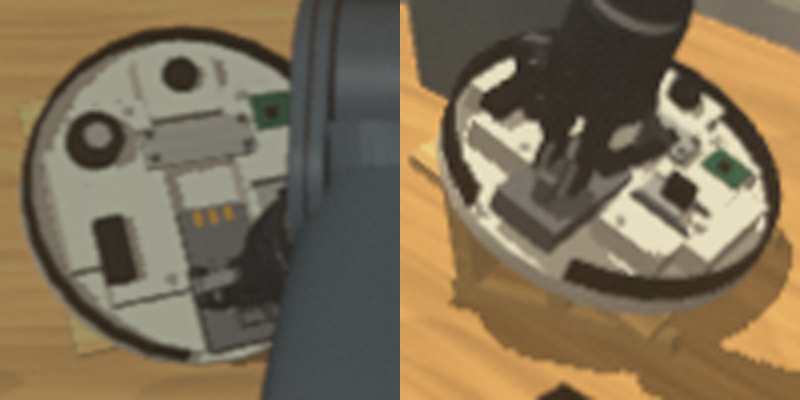

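The crop shows the tongue between the bay walls at (213,215) and heading for the bridge at (198,140). The latch is clear at (680,190) in the right half. The pack sits about 0.5–1 mm towards +y, so I'll correct that while sliding in.

{"op": "send_rows", "data": {"increments": [{"slide": [-0.01,-0.003,0],"delta_rot": [0,0,0],"fingers": 5},{"slide": [-0.03,-0.003,0],"delta_rot": [0,0,0],"fingers": 5},{"slide": [-0.055,-0.003,0],"delta_rot": [0,0,0],"fingers": 5},{"slide": [-0.08,-0.003,0],"delta_rot": [0,0,0],"fingers": 5},{"slide": [-0.11,-0.003,0],"delta_rot": [0,0,0],"fingers": 5},{"slide": [-0.14,-0.003,0],"delta_rot": [0,0,0],"fingers": 5},{"slide": [-0.17,-0.003,0],"delta_rot": [0,0,0],"fingers": 5},{"slide": [-0.2,-0.003,0],"delta_rot": [0,0,0],"fingers": 5},{"slide": [-0.22,-0.003,0],"delta_rot": [0,0,0],"fingers": 5},{"slide": [-0.23,-0.003,0],"delta_rot": [0,0,0],"fingers": 5}]}}

```text
t: 11.7
tool_pos: [0.5268, 0.2142, 0.1271]
tool_rot: [-0.037, -0.141, 0.96, 0.24]
ft_force: [0.7, 0.7, -3.2]
grip_width: 0.0124
grip_force: 60.8
```

```bash
cat > st.py <<'E'
from plan import *
from rig import readout
s=readout.state(); Rt=q2R(s["tool_rot"]).as_matrix()
print(toch(s['tool_pos']),"F ch",chR().T@s['ft_force'],"grip",s['grip_width'],s['grip_force']); print(chR().T@Rt)
E
python3 st.py
```

```text
[-47.2414  -1.1584  40.3422] F ch [ 0.9173 -1.0821 -3.003 ] grip 0.012352499911158865 60.807963609695435
[[-1.      0.0012 -0.0024]
 [ 0.0012  1.      0.0016]
 [ 0.0024  0.0016 -1.    ]]
```

{"op": "send_rows", "data": {"increments": [{"slide": [-0.01,0,0],"delta_rot": [0,0,0],"fingers": 5},{"slide": [-0.03,0,0],"delta_rot": [0,0,0],"fingers": 5},{"slide": [-0.055,0,0],"delta_rot": [0,0,0],"fingers": 5},{"slide": [-0.08,0,0],"delta_rot": [0,0,0],"fingers": 5},{"slide": [-0.1,0,0],"delta_rot": [0,0,0],"fingers": 5},{"slide": [-0.115,0,0],"delta_rot": [0,0,0],"fingers": 5},{"slide": [-0.122,0,0],"delta_rot": [0,0,0],"fingers": 5},{"slide": [-0.122,0,0],"delta_rot": [0,0,0],"fingers": 5},{"slide": [-0.122,0,0],"delta_rot": [0,0,0],"fingers": 5},{"slide": [-0.122,0,0],"delta_rot": [0,0,0],"fingers": 5}]}}

```text
t: 12.95
tool_pos: [0.5499, 0.2211, 0.1271]
tool_rot: [-0.037, -0.141, 0.96, 0.24]
ft_force: [0.5, -0.8, -2.7]
grip_width: 0.013
grip_force: 60.8
```

```bash
python3 st.py
python3 - <<'E'
from plan import *
for n in("top","wrist"):
    f=snap(n,n+"6"); q=toch(cloud(f)).reshape(-1,3); q=q[np.isfinite(q).all(1)]
    a=q[(abs(q[:,2]-35)<3.5)&(q[:,0]>-75)&(q[:,0]<5)&(q[:,1]>-29)&(q[:,1]<40)]
    print(n,len(a), np.percentile(a,[1,3,50,97,99],axis=0) if len(a)>10 else '')
E
```

```text
[-23.1444  -1.1529  40.3556] F ch [ 0.2379 -2.105  -1.9316] grip 0.012968178616855322 60.80932259559631
[[-1.      0.0012 -0.0023]
 [ 0.0012  1.      0.0016]
 [ 0.0023  0.0016 -1.    ]]
top 123 [[-56.1297  -4.8632  31.794 ]
 [-55.662   -1.6446  32.0231]
 [-43.3591  15.095   34.7166]
 [-23.3616  25.8107  37.7453]
 [-20.3662  25.853   38.0273]]
wrist 5890 [[-56.3561 -27.4223  32.4617]
 [-56.0426 -26.6754  33.2857]
 [-44.0288  -0.5921  34.9251]
 [-18.7756  26.2857  36.1407]
 [-13.7328  26.9785  36.5355]]
```

{"op": "send_rows", "data": {"increments": [{"slide": [-0.004,0,0.005],"delta_rot": [0,0,0],"fingers": 5},{"slide": [-0.004,0,0.015],"delta_rot": [0,0,0],"fingers": 5},{"slide": [-0.004,0,0.025],"delta_rot": [0,0,0],"fingers": 5},{"slide": [-0.004,0,0.035],"delta_rot": [0,0,0],"fingers": 5},{"slide": [-0.004,0,0.045],"delta_rot": [0,0,0],"fingers": 5},{"slide": [-0.004,0,0.052],"delta_rot": [0,0,0],"fingers": 5},{"slide": [-0.004,0,0.057],"delta_rot": [0,0,0],"fingers": 5},{"slide": [-0.004,0,0.06],"delta_rot": [0,0,0],"fingers": 5},{"slide": [-0.004,0,0.062],"delta_rot": [0,0,0],"fingers": 5},{"slide": [-0.004,0,0.062],"delta_rot": [0,0,0],"fingers": 5}]}}

```text
t: 14.3
tool_pos: [0.5491, 0.2261, 0.1177]
tool_rot: [-0.036, -0.141, 0.96, 0.239]
ft_force: [-3.7, -5.1, 5.0]
grip_width: 0.012
grip_force: 62.0
```

```bash
python3 st.py
```

```text
[-22.4761  -1.1317  29.653 ] F ch [-5.0534 -1.0196  6.1689] grip 0.012026011990271951 62.02630162239075
[[-1.      0.0018 -0.0017]
 [ 0.0018  1.      0.0004]
 [ 0.0017  0.0004 -1.    ]]
```

{"op": "send_rows", "data": {"increments": [{"slide": [0,0,0.004],"delta_rot": [0,0,0],"fingers": 5},{"slide": [0,0,0.008],"delta_rot": [0,0,0],"fingers": 5},{"slide": [0,0,0.012],"delta_rot": [0,0,0],"fingers": 5},{"slide": [0,0,0.012],"delta_rot": [0,0,0],"fingers": 5},{"slide": [0,0,0.003],"delta_rot": [0,0,0],"fingers": 24},{"slide": [0,0,0],"delta_rot": [0,0,0],"fingers": 26},{"slide": [0,0,-0.05],"delta_rot": [0,0,0],"fingers": 26},{"slide": [0,0,-0.2],"delta_rot": [0,0,0],"fingers": 30},{"slide": [0,0,-0.45],"delta_rot": [0,0,0],"fingers": 40},{"slide": [0,0,-0.6],"delta_rot": [0,0,0],"fingers": 40}]}}

```text
t: 15.55
tool_pos: [0.5666, 0.1724, 0.2248]
tool_rot: [-0.035, -0.141, 0.96, 0.24]
ft_force: [0.8, -0.3, -0.8]
grip_width: 0.0402
grip_force: 0.0
```

```bash
python3 st.py
python3 - <<'E'
from plan import *
f=snap("wrist","w7"); q=toch(cloud(f)).reshape(-1,3); q=q[np.isfinite(q).all(1)]
a=q[(abs(q[:,2]-24)<3)&(q[:,0]>-57)&(q[:,0]<9)&(abs(q[:,1])<27)]
print(len(a),np.percentile(a,[1,50,99],axis=0)); B=np.c_[a[:,:2],np.ones(len(a))]; print("plane",np.linalg.lstsq(B,a[:,2],rcond=None)[0])
a=q[(abs(q[:,2]-48)<3)&(q[:,0]>-60)&(q[:,0]<12)&(abs(q[:,1])<14)]
print("rib",np.percentile(a,[2,50,98],axis=0),cv2.minAreaRect(a[:,:2].astype(np.float32)))
a=q[(abs(q[:,2]-52)<4)&(abs(q[:,0]+22)<10)&(q[:,1]<-30)&(q[:,1]>-90)]; print("fin",len(a),np.percentile(a,[2,50,98],axis=0) if len(a)>5 else '')
move(ch([-22,-62,110]),ori('latch'))
E
```

```text
[-21.2159  -0.838  150.7606] F ch [ 0.65   -0.8275 -0.4521] grip 0.0401738743617662 0.0
[[-1.     -0.      0.0007]
 [-0.      1.      0.0011]
 [-0.0007  0.0011 -1.    ]]
3476 [[-55.1046 -26.5118  22.2971]
 [-27.4919  -1.3058  24.1465]
 [  8.1936  26.5922  25.709 ]]
plane [ 0.0006  0.0023 24.1619]
rib [[-43.9411  -6.0961  46.4167]
 [-23.343    0.3462  47.9902]
 [ -1.9509   6.7968  49.3286]] ((-22.611526489257812, 0.4230976104736328), (13.117919921875, 44.05983352661133), 89.80197143554688)
fin 403 [[-27.3946 -73.7458  49.1233]
 [-22.9822 -62.0982  52.3535]
 [-17.7397 -50.7315  53.7262]]
slide [ 0.0123 -0.3052  0.2229] rot [0.0012 0.0018 0.5003] mm 75.62518255338966 deg 90.06284871542383
```

View pics/w7.png

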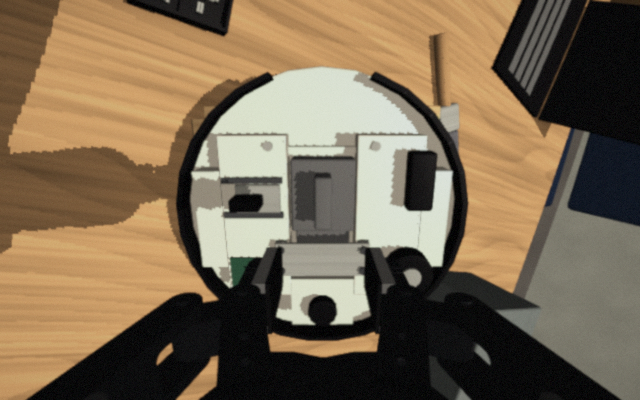

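The picture shows the pack lying in the bay (289–355, rows 155–240), level and under the bridge at (320,258), with the latch fin back at (245,203). Next I'll turn for the latch grip.

{"op": "send_rows", "data": {"increments": [{"slide": [0.012,-0.305,0.05],"delta_rot": [0,0,0.5],"fingers": 40},{"slide": [0.012,-0.305,0.05],"delta_rot": [0,0,0.5],"fingers": 40},{"slide": [0.012,-0.305,0.05],"delta_rot": [0,0,0.5],"fingers": 40},{"slide": [0.012,-0.305,0.05],"delta_rot": [0,0,0.5],"fingers": 40},{"slide": [0.012,-0.305,0.05],"delta_rot": [0,0,0.5],"fingers": 40},{"slide": [0.012,-0.305,0.1],"delta_rot": [0,0,0.5],"fingers": 40},{"slide": [0.012,-0.305,0.2],"delta_rot": [0,0,0.5],"fingers": 40},{"slide": [0.012,-0.305,0.22],"delta_rot": [0,0,0.5],"fingers": 40},{"slide": [0.012,-0.305,0.22],"delta_rot": [0,0,0.5],"fingers": 40},{"slide": [0.012,-0.305,0.22],"delta_rot": [0,0,0.5],"fingers": 40}]}}

```text
t: 16.85
tool_pos: [0.5725, 0.1408, 0.1542]
tool_rot: [-0.195, 0.578, 0.779, 0.144]
ft_force: [0.7, 0.0, -0.6]
grip_width: 0.04
grip_force: 0.0
```

```bash
python3 st.py; python3 -c "
from plan import *
move(ch([-22.2,-62,36]),ori('latch'))"
```

```text
[-24.6074 -62.1203 103.3943] F ch [ 0.7175 -0.4602 -0.4607] grip 0.040000476106500836 0.0
[[ 0.0002  1.     -0.0027]
 [ 1.     -0.0002  0.002 ]
 [ 0.002  -0.0027 -1.    ]]
slide [-0.0001  0.0129  0.3369] rot [-0.0009 -0.0007 -0.0001] mm 67.43741534041185 deg 0.19374468610643414
```

{"op": "send_rows", "data": {"increments": [{"slide": [0,0.013,0.08],"delta_rot": [0,0,0],"fingers": 40},{"slide": [0,0.013,0.2],"delta_rot": [0,0,0],"fingers": 40},{"slide": [0,0.013,0.3],"delta_rot": [0,0,0],"fingers": 40},{"slide": [0,0.013,0.335],"delta_rot": [0,0,0],"fingers": 40},{"slide": [0,0.013,0.335],"delta_rot": [0,0,0],"fingers": 40},{"slide": [0,0.013,0.335],"delta_rot": [0,0,0],"fingers": 25},{"slide": [0,0.013,0.335],"delta_rot": [0,0,0],"fingers": 5},{"slide": [0,0.013,0.335],"delta_rot": [0,0,0],"fingers": 5},{"slide": [0,0.013,0.335],"delta_rot": [0,0,0],"fingers": 5},{"slide": [0,0.013,0.335],"delta_rot": [0,0,0],"fingers": 5}]}}

```text
t: 18.1
tool_pos: [0.5663, 0.1709, 0.0965]
tool_rot: [-0.195, 0.579, 0.778, 0.144]
ft_force: [-2.0, -3.5, 5.6]
grip_width: 0.0085
grip_force: 60.2
```

```bash
python3 st.py
```

```text
[-21.9213 -62.1616  38.0949] F ch [-2.9459  0.1681  6.264 ] grip 0.00853639709114104 60.232425928115845
[[ 0.0012  1.     -0.0012]
 [ 1.     -0.0012  0.0008]
 [ 0.0008 -0.0012 -1.    ]]
```

Gripped. Now I'll push the latch across 22 mm with a slight overtravel.

{"op": "send_rows", "data": {"increments": [{"slide": [0.02,0,0],"delta_rot": [0,0,0],"fingers": 5},{"slide": [0.045,0,0],"delta_rot": [0,0,0],"fingers": 5},{"slide": [0.07,0,0],"delta_rot": [0,0,0],"fingers": 5},{"slide": [0.09,0,0],"delta_rot": [0,0,0],"fingers": 5},{"slide": [0.105,0,0],"delta_rot": [0,0,0],"fingers": 5},{"slide": [0.113,0,0],"delta_rot": [0,0,0],"fingers": 5},{"slide": [0.116,0,0],"delta_rot": [0,0,0],"fingers": 5},{"slide": [0.116,0,0],"delta_rot": [0,0,0],"fingers": 5},{"slide": [0.116,0,0],"delta_rot": [0,0,0],"fingers": 5},{"slide": [0.116,0,0],"delta_rot": [0,0,0],"fingers": 5}]}}

```text
t: 19.35
tool_pos: [0.5607, 0.1895, 0.1069]
tool_rot: [-0.194, 0.579, 0.779, 0.143]
ft_force: [-1.8, -5.8, 4.9]
grip_width: 0.0083
grip_force: 60.3
```

```bash
python3 st.py
```

```text
[-21.9408 -40.1325  38.1389] F ch [-3.4135 -2.1005  6.6941] grip 0.008304579672534325 60.28414964675903
[[ 0.0015  1.     -0.0014]
 [ 1.     -0.0015 -0.0014]
 [-0.0014 -0.0014 -1.    ]]
```

Moved 22.0 mm. Next I'll release and retreat.

{"op": "send_rows", "data": {"increments": [{"slide": [0,0,0],"delta_rot": [0,0,0],"fingers": 20},{"slide": [0,0,0],"delta_rot": [0,0,0],"fingers": 35},{"slide": [0,0,0],"delta_rot": [0,0,0],"fingers": 40},{"slide": [0,0,-0.05],"delta_rot": [0,0,0],"fingers": 40},{"slide": [0,0,-0.15],"delta_rot": [0,0,0],"fingers": 40},{"slide": [0,0,-0.35],"delta_rot": [0,0,0],"fingers": 40},{"slide": [-0.1,0,-0.6],"delta_rot": [0,0,0],"fingers": 40},{"slide": [-0.2,0,-0.7],"delta_rot": [0,0,0],"fingers": 40},{"slide": [-0.2,0,-0.7],"delta_rot": [0,0,0],"fingers": 40},{"slide": [-0.2,0,-0.7],"delta_rot": [0,0,0],"fingers": 40}]}}

```text
t: 20.6
tool_pos: [0.5894, 0.0945, 0.211]
tool_rot: [-0.196, 0.579, 0.778, 0.144]
ft_force: [0.5, 0.2, -0.4]
grip_width: 0.0397
grip_force: 0.0
```

```bash
python3 st.py
python3 - <<'E'
from plan import *
f=snap("wrist","w8"); q=toch(cloud(f)).reshape(-1,3); q=q[np.isfinite(q).all(1)]
a=q[(abs(q[:,2]-48)<3)&(q[:,0]>-60)&(q[:,0]<12)&(abs(q[:,1])<14)]
print("rib",np.percentile(a,[2,50,98],axis=0))
a=q[(abs(q[:,2]-24)<2.5)&(q[:,0]>-54)&(q[:,0]<8)&(q[:,1]>-11)&(q[:,1]<26)]
print("body",np.linalg.lstsq(np.c_[a[:,:2],np.ones(len(a))],a[:,2],rcond=None)[0])
a=q[(abs(q[:,2]-53)<3)&(abs(q[:,0]+22)<9)&(q[:,1]<-20)&(q[:,1]>-90)]; print("fin",len(a),np.percentile(a,[2,50,98],axis=0))
a=q[(abs(q[:,2]-30.5)<2)&(abs(q[:,0]+22)<10)&(q[:,1]<-9)&(q[:,1]>-60)]; print("plate",len(a),np.percentile(a,[2,50,98],axis=0))
E
```

```text
[-21.8586 -78.9835 176.6301] F ch [ 0.5139 -0.1512 -0.3748] grip 0.03971471847916346 0.0
[[ 0.0015  1.     -0.0024]
 [ 1.     -0.0014  0.0022]
 [ 0.0022 -0.0024 -1.    ]]
rib [[-42.6154  -6.8797  46.2912]
 [-22.1525  -0.1668  48.1133]
 [ -1.7028   6.5397  49.7508]]
body [-0.0026 -0.0046 24.2496]
fin 339 [[-26.3939 -51.7078  51.0402]
 [-22.1819 -39.9621  52.5077]
 [-17.1718 -29.1819  53.8766]]
plate 628 [[-31.3754 -51.5605  29.2895]
 [-22.2206 -26.6332  30.6829]
 [-12.334  -15.3352  32.0455]]
```

View pics/w8.png

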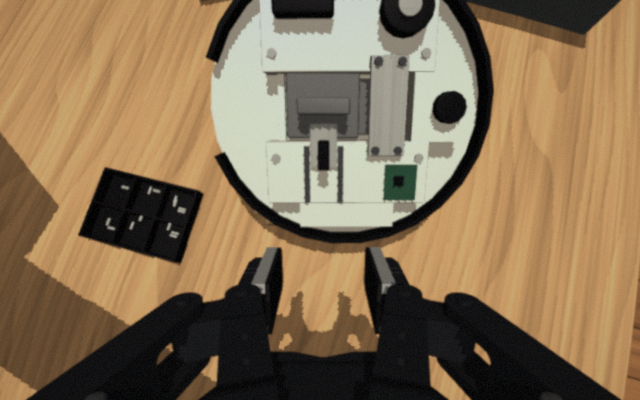

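The picture shows the pack seated in the bay at (322,105) under the bridge (388,105). The latch plate is across the pack's edge (fin at (323,153)), and the gripper is clear of everything.

```bash
python3 -c "
from rig import job
print(job.sign_off())"
```

```text
the job is handed in; nothing more can be done
None
```

The pack is seated flush in the bay with its tongue under the bridge, the latch is fully across (about 22 mm), the gripper is clear, and the job was handed in at about 21 s; no verdict came back.

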